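Set the shelf-price displays on the charging deck and start the charge

TASK

The shelf-price displays are back from the shop floor: some lie screen down on the counter, two stand in the black slotted carrier. Get every one of them lying flat and screen up, well onto the grey charging deck, none on top of another: turn those on the counter over by pushing each up against the front edge of the deck until it tips over onto it, and slide those in the carrier up out of their slots and lay them there too. When all are on the deck, press the button on the console all the way down to start the charge, and leave the other things on the counter alone.

Things in the scene. Friction and masses are not known exactly. Their poses are not given: they have to be found in the camera images.
- display1: Rigid flat white plastic price display, 120 x 60 x 10 mm, about 0.12 kg; dark screen on one face, plain back with a grey battery door. Origin at the slab's centre; x along the 120 mm, y along the 60 mm, z out of the screen. Starts lying screen down on the counter in front of the deck, turned up to 30 degrees. May be absent.
- display2: Rigid flat white plastic price display, 120 x 60 x 10 mm, about 0.12 kg; dark screen on one face, plain back with a grey battery door. Origin at the slab's centre; x along the 120 mm, y along the 60 mm, z out of the screen. Starts lying screen down on the counter in front of the deck, turned up to 30 degrees. May be absent.
- display3: Rigid flat white plastic price display, 120 x 60 x 10 mm, about 0.12 kg; dark screen on one face, plain back with a grey battery door. Origin at the slab's centre; x along the 120 mm, y along the 60 mm, z out of the screen. Starts lying screen down on the counter in front of the deck, turned up to 30 degrees. May be absent.
- stored1: Rigid flat white plastic price display, 120 x 60 x 10 mm, about 0.12 kg; dark screen on one face, plain back with a grey battery door. Origin at the slab's centre; x along the 120 mm, y along the 60 mm, z out of the screen. Starts standing on a short end in the nearer (-x) slot of the carrier, x axis vertical, screen towards the robot, upper 86 mm free.
- stored2: Rigid flat white plastic price display, 120 x 60 x 10 mm, about 0.12 kg; dark screen on one face, plain back with a grey battery door. Origin at the slab's centre; x along the 120 mm, y along the 60 mm, z out of the screen. Starts standing on a short end in the farther (+x) slot of the carrier, x axis vertical, screen towards the robot, upper 86 mm free.
- deck: Fixed grey charging deck, a solid step 160 mm deep (x), 470 wide (y), 20 high, flat top with five marked places 95 mm apart (y = -190 to 190 mm); displays may lie anywhere on it. Origin on the counter at the middle of its front edge (towards the robot); x points into the deck, y along the edge, z up. Its vertical front face is the wall to tip against.
- carrier: Fixed black plastic carrier 122 (x) x 90 (y) x 40 mm high with two upright slots, each 14 mm wide (x), 74 mm long (y) and 34 mm deep (floor 6 mm above the counter), centred at x = -32 and x = +32 mm. Origin at the centre of its underside, z up. It stands at the left or the right of the deck.
- console: Fixed grey console box 100 x 90 x 30 mm with the white round start button on its top. Origin at the centre of its underside. It stands on the side where the carrier does not.
- start_top (a point): Centre of the top face of the start button when it is up: a round button of 36 mm diameter that is pressed straight down.
- start (a joint): Travel of the start button in m: 0 up, 0.006 fully down; springs back. Fully down takes about 5 N.
- tape: Bystander: grey roll of tape, 90 mm diameter, 45 mm high, lying flat; origin at the centre of its underside. Leave alone.
- mug: Bystander: white mug, 80 mm diameter, 90 mm high; origin at the centre of its underside. Leave alone.
Things that resemble listed ones, but are neither listed nor needed, are in the scene too. Leave any yellow look-alike of the console alone.

How it is judged (in metres and radians):
On the way, in this order (a step that is already met when the one before it is completed fails the run):
1. every display lies flat and screen up on the charging deck (x of display1 in the frame of deck between 0.02 and 0.14 m and y of display1 in the frame of deck between -0.225 and 0.225 m and z of display1 in the frame of deck between 0.021 and 0.029 m and angle between each of display1, display2, display3, stored1, stored2's own z axis and vertical below 0.1 rad and x of display2 in the frame of deck between 0.02 and 0.14 m and y of display2 in the frame of deck between -0.225 and 0.225 m and z of display2 in the frame of deck between 0.021 and 0.029 m and x of display3 in the frame of deck between 0.02 and 0.14 m and y of display3 in the frame of deck between -0.225 and 0.225 m and z of display3 in the frame of deck between 0.021 and 0.029 m and x of stored1 in the frame of deck between 0.02 and 0.14 m and y of stored1 in the frame of deck between -0.225 and 0.225 m and z of stored1 in the frame of deck between 0.021 and 0.029 m and x of stored2 in the frame of deck between 0.02 and 0.14 m and y of stored2 in the frame of deck between -0.225 and 0.225 m and z of stored2 in the frame of deck between 0.021 and 0.029 m), for 0.2 s.
2. the start button is pressed fully down while all displays lie there (all of step 1 and value of joint start above 0.0045 m), for 0.05 s.
At the end, for the whole second after the job is handed in: Every display present rests flat (within 6 degrees) and screen up on the deck's top, its centre at least 20 mm inside the front and back edges and 10 mm inside the ends, released and still; the button was pressed at least 4.5 mm once all lay there and is up again (all of step 1 and linear speed of each of display1, display2, display3, stored1, stored2 below 0.02 m/s and value of joint start below 0.002 m); the robot touches nothing.
It fails at once if the tape is moved more than 40 mm (distance of tape from where it was at the start of the episode above 0.04 m).
It fails at once if the mug is moved more than 40 mm (distance of mug from where it was at the start of the episode above 0.04 m).
Of display1, display2, display3 only 2 to 3 are there at a start; the rules pass over those that are not, and their reading is None.
At some moment in a run one of display1, display2, display3 may be knocked a few centimetres aside while the robot is not near it.
Once in a run the grip may slacken for a moment while it holds something.
It also fails if it takes over 210 s, if anything falls off the work surface, if the arm or the gripper's body presses on something with over 40 N, if the wrist force passes 120 N, or if a joint passes its speed limit or range.

ROBOT

A 6-joint arm with a two-finger parallel gripper is mounted at the origin on the work surface. World frame = base frame: x ahead of the robot, y to its left, z up, the work surface at z = 0. Lengths are in mm, angles in rad, forces in N, time in s.
With the tool pointing down it reaches from about 300 to 875 mm from the base axis. Payload 6.4 kg.
Tool frame: the origin (TCP) lies at the very end of the fingers, on their centre line; the grasp point (between the pads) lies tcp_to_grasp behind it (tcp_to_grasp is the distance from the TCP to the grasp point, in mm); z points along the fingers, y is the line along which they close (so a half turn about z gives the same grasp; the last joint's range is limited). The gripper opens to 88 mm and grips with 3 to 60 N. Pads are 18 mm wide; open, the fingers measure 123 mm over their backs; the gripper's body (75 mm by 187 mm) begins 45 mm behind the grasp point.
Start: joints at [-1.356, 0.181, 1.607, -0, 1.354, -0.206], TCP at [234.899, -524.846, 238.714] pointing down, gripper open.
Joint ranges: [-2.99, 2.99], [-0.89, 2.07], [0.3, 2.58], [-1.14, 4.28], [0, 2.63], [-3.12, 3.12]. Speed limits (rad/s): [2.57, 2.57, 3.01, 3.14, 3.14, 3.14].

INTERFACE

Orientations are given as a unit quaternion [w, x, y, z].
In Python, from cell import * gives the robot as it stands.
- The arm moves only by the tool apply_moves, never from a script. Its argument "commands" is a list of rows, each a list of 5 numbers: the gripper command: -1 is fully open, 1 is shut, values between are in proportion, then the shift along the tool's x, y, z in cm, then the turn about the tool's z in rad. In form: [[hand, dx, dy, dz, yaw], ...]. A call has 1 to 10 rows; each row shifts and turns the commanded pose from where the row before left it, along the tool's axes as they then stand; what a row does not reach is not made up. A row lasts 1/10 s, in which the tool goes at most 50 mm and 8.59 degrees, less where a joint would pass 70% of its speed; a pose out of reach is approached as far as the arm can. A call is refused whole if a number of a shift passes 5 or a number of a turn 0.15, either way. A call with a gripper value outside its range is refused whole. The fingers move at their own pace and stop on an object; "squeeze" is the grip in N (left out, the last holds). Time passes only in rows, so rows that do not move let the fingers close. It gives the time, the measured TCP pose, the force, the opening and the grip force at its end, in the units of the state.
- read_state(): the state, without advancing time (a new reading comes with each control period).
- camera(name): name is "scene" or "side" or "wrist"; returns the picture (480x640x3 uint8, red, green, blue); there is no depth.
- calibration(name): a dict with "camera_matrix" (3x3 intrinsics, pixels), "eye" and "rotation" of the camera in the world; the wrist camera has in their place "T_tool_cam" (4x4, takes a point from camera to tool coordinates, whose origin is the TCP and whose axes are the flange's). Camera axes: x right, y down, z forward; pixel columns grow to the right and rows downward; lengths in mm; the calibration is good to about 2 mm. A picture is of the moment at which its call begins: read the wrist's pose just before it. calibration takes no time and is no camera call.
- close_job(): hands the job in; it is judged then, once.
Trained networks look in the newest picture that a camera, given by its name, has taken for a name from the list of things; names that differ only in an ending like _2 or _b are one class to them, and where a whole thing is asked for, a point or a joint stands for the part that bears it (a point fixed in the world has none). Each returns a list of dicts, best first, with "score" (0 to 1); they miss things now and then, are a little off and sometimes report something else, mostly with a low value. They report only what shows in the picture. A call takes as long as a camera call. They do not tell look-alikes from the thing itself.
- boxes_of(camera, label): "location" ([x, y, z] in mm, in the coordinates of the camera as it stood for that picture, good to about 4 mm: the middle of the surface that is visible of it).
- trace(camera, label): "pixels" (480x640 bool, what is visible of it).
- pinpoint(camera, label): "location" ([x, y, z] in mm, in the coordinates of the camera as it stood for that picture, good to about 4 mm: a listed point, or the origin of a listed thing).
The state is a dict: "t": time; "qpos": joint angles; "qvel": joint speeds; "effort": joint torques, N m; "tcp_pos": TCP position; "ee_rot": TCP orientation; "force": force on the tool from outside, world axes, zero at the start; "torque": the same for the moment, N m; "width": finger opening in mm; "grasp_force": force on a finger pad.
Only numpy, scipy, OpenCV 4.12 (cv2) and the standard library are available. Lean on these libraries where they do the work, as an engineer would, in place of code of your own. Each camera call takes 0.05 s, during which the arm holds its last target. There are 200 camera calls.

## Working session

There is one attempt and no reset: what is moved stays moved. The work goes in short steps, Python scripts to look and compute and a tool call to move; the robot and the scene stay as the last step left them, time stands still between calls to the robot, and variables do not carry over. Pictures are saved under pics/ and viewed, at most 14 in all, crops included, and the job is handed in when it is done.

Besides the shell and the picture viewer there is one more tool, called after "Emit:" as name(argument=value, ...), one argument or row to a line, values as JSON. apply_moves: Moves the arm, as the interface text tells. Its arguments: {"type":"object","properties":{"commands":{"type":"array"},"squeeze":{"type":"number"}},"required":["commands"]}

```bash
ls; mkdir -p pics
cat > h.py <<'E'
from cell import *
import numpy as np, cv2
from scipy.spatial.transform import Rotation as R
def pose(name):
    c=calibration(name)
    if name=="wrist":
        s=read_state(); q=s["ee_rot"]; T=np.eye(4)
        T[:3,:3]=R.from_quat([q[1],q[2],q[3],q[0]]).as_matrix(); T[:3,3]=s["tcp_pos"]
        T=T@np.array(c["T_tool_cam"])
        return np.array(c["camera_matrix"]),T[:3,3],T[:3,:3]
    return np.array(c["camera_matrix"]),np.array(c["eye"]),np.array(c["rotation"])
def w(p,P): return P[2]@np.array(p)+P[1]
def px2w(u,v,z,P):
    d=P[2]@np.linalg.inv(P[0])@np.array([u,v,1.]); return P[1]+d*(z-P[1][2])/d[2]
def snap(name,f):
    P=pose(name); im=camera(name); cv2.imwrite("pics/"+f,im[:,:,::-1]); return im,P
E
python3 - <<'E'
from h import *
np.set_printoptions(precision=1,suppress=True)
print(read_state()); print([k for k in globals() if 'tcp' in k])
for n in ["scene","side"]:
    im,P=snap(n,n+"0.png"); print(n,P)
    for l in ["display1","stored1","deck","carrier","console","start_top","tape","mug"]:
        try: print(l,[(w(d["location"],P).round(),round(d["score"],2)) for d in pinpoint(n,l)])
        except Exception as e: print(l,e)
E
```

```text
pics
{'t': 0.0, 'qpos': array([-1.4,  0.2,  1.6, -0. ,  1.4, -0.2]), 'qvel': array([ 0.,  0.,  0.,  0.,  0., -0.]), 'effort': array([ -0. , -43.4, -34.2,   0.1,   0. ,  -0. ]), 'tcp_pos': array([ 234.8, -524.3,  237.8]), 'ee_rot': array([-0. ,  1. ,  0.2, -0. ]), 'force': array([ 0.3, -0.5,  0.8]), 'torque': array([-0., -0., -0.]), 'grasp_force': 0.0, 'width': 87.9330376294596}
['tcp_to_grasp']
scene (array([[444.2,   0. , 324.1],
       [  0. , 444.2, 240.3],
       [  0. ,   0. ,   1. ]]), array([968.5, 339.9, 999.8]), array([-0.1,  0.4,  0.9, -0.3]))
display1 matmul: Input operand 1 has a mismatch in its core dimension 0, with gufunc signature (n?,k),(k,m?)->(n?,m?) (size 3 is different from 4)
stored1 matmul: Input operand 1 has a mismatch in its core dimension 0, with gufunc signature (n?,k),(k,m?)->(n?,m?) (size 3 is different from 4)
deck matmul: Input operand 1 has a mismatch in its core dimension 0, with gufunc signature (n?,k),(k,m?)->(n?,m?) (size 3 is different from 4)
carrier matmul: Input operand 1 has a mismatch in its core dimension 0, with gufunc signature (n?,k),(k,
[... 840 characters left out ...]
core dimension 0, with gufunc signature (n?,k),(k,m?)->(n?,m?) (size 3 is different from 4)
stored1 []
deck matmul: Input operand 1 has a mismatch in its core dimension 0, with gufunc signature (n?,k),(k,m?)->(n?,m?) (size 3 is different from 4)
carrier []
console matmul: Input operand 1 has a mismatch in its core dimension 0, with gufunc signature (n?,k),(k,m?)->(n?,m?) (size 3 is different from 4)
start_top matmul: Input operand 1 has a mismatch in its core dimension 0, with gufunc signature (n?,k),(k,m?)->(n?,m?) (size 3 is different from 4)
tape []
mug matmul: Input operand 1 has a mismatch in its core dimension 0, with gufunc signature (n?,k),(k,m?)->(n?,m?) (size 3 is different from 4)
```

```bash
sed -i 's/np.array(c\["rotation"\])/R.from_quat(np.roll(c["rotation"],-1)).as_matrix()/' h.py
python3 - <<'E'
from h import *
np.set_printoptions(precision=1,suppress=True)
print(tcp_to_grasp, calibration("wrist"))
s=read_state(); print(R.from_quat(np.roll(s["ee_rot"],-1)).as_matrix())
for n in ["scene","side"]:
    im,P=snap(n,n+"0.png"); print(n)
    for l in ["display1","stored1","deck","carrier","console","start_top","tape","mug"]:
        print(l,[(w(d["location"],P).round(),round(d["score"],2)) for d in pinpoint(n,l)])
E
```

```text
18.700000000000003 {'camera_matrix': array([[431.7,   0. , 322.5],
       [  0. , 431.7, 243.8],
       [  0. ,   0. ,   1. ]]), 'T_tool_cam': array([[  -0. ,   -1. ,   -0.3,   65.3],
       [   1. ,   -0. ,    0. ,    0.4],
       [  -0. ,   -0.3,    1. , -146.5],
       [   0. ,    0. ,    0. ,    1. ]])}
[[ 0.9  0.4  0. ]
 [ 0.4 -0.9  0. ]
 [ 0.   0.  -1. ]]
scene
display1 [(array([464., 185.,   4.]), 0.97), (array([449.,  -5.,   4.]), 0.75)]
stored1 [(array([ 472., -355.,   64.]), 0.88)]
deck [(array([571., -12.,   1.]), 0.77)]
carrier [(array([ 500., -344.,   -1.]), 0.83)]
console [(array([280., 253.,   1.]), 0.95), (array([470., 344.,  -1.]), 0.91)]
start_top [(array([267., 255.,  52.]), 0.58), (array([454., 343.,  54.]), 0.52)]
tape [(array([ 630., -353.,   -1.]), 0.6), (array([ 500., -344.,    1.]), 0.42)]
mug [(array([635., 356.,  -1.]), 0.65)]
side
display1 [(array([469., 184.,   8.]), 0.82), (array([451., -12.,   5.]), 0.62), (array([641., 354.,   5.]), 0.39)]
stored1 []
deck [(array([573., -11.,  -3.]), 0.77)]
carrier [(array([636., 352.,   4.]), 0.27)]
console [(array([476., 343.,   5.]), 0.87), (array([281., 260.,   0.]), 0.85)]
start_top [(array([269., 247.,  53.]), 0.82), (array([463., 344.,  55.]), 0.69)]
tape []
mug [(array([638., 354.,   5.]), 0.85)]
```

View pics/scene0.png

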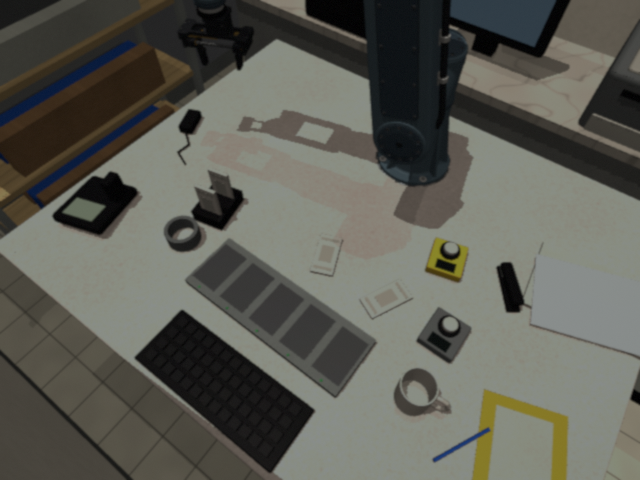

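View pics/side0.png

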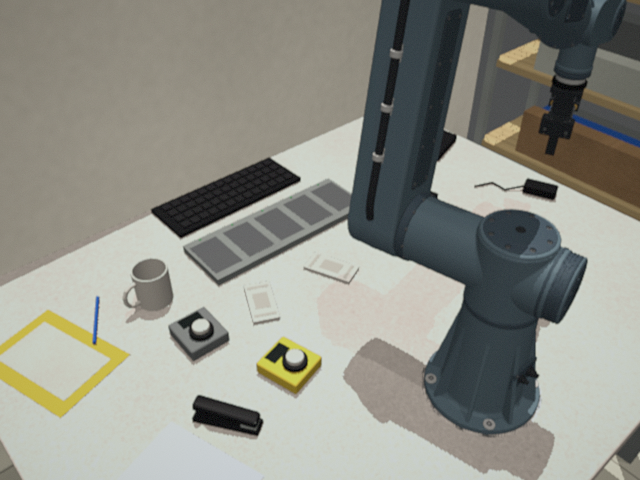

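Run:
```python
from h import *
np.set_printoptions(precision=1,suppress=True)
def rect(mask,z,P):
    cs,_=cv2.findContours(mask.astype(np.uint8),cv2.RETR_EXTERNAL,cv2.CHAIN_APPROX_NONE)
    c=max(cs,key=cv2.contourArea)[:,0,:]
    X=np.array([px2w(u,v,z,P)[:2] for u,v in c],np.float32)
    (cx,cy),(a,b),t=cv2.minAreaRect(X)
    if a<b: a,b,t=b,a,t+90
    t=(t+90)%180-90
    return np.round([cx,cy,a,b,t],1)
for n in ["scene","side"]:
    im=camera(n);P=pose(n)
    for l,z in [("display1",8),("deck",20),("carrier",20),("console",20),("stored1",60)]:
        for d in trace(n,l):
            print(n,l,round(d["score"],2),rect(d["pixels"],z,P))
```

```text
scene display1 0.88 [449.7  -7.9 127.3  64.8  22.2]
scene display1 0.67 [466.5 185.5 125.1  67.8 -24.7]
scene deck 0.59 [653.5 -11.2 478.2 171.2  88.2]
scene carrier 0.98 [ 501.4 -344.5  145.9  112.8   11.5]
scene console 0.86 [471.3 346.2 114.8  92.5  -1.1]
scene console 0.67 [281.4 257.  116.3  91.   15.1]
scene stored1 0.82 [ 523.3 -352.9  125.7   53.2   57.2]
scene stored1 0.56 [ 457.2 -365.9  127.9   51.5   55.8]
side display1 0.82 [468.4 184.2 128.4  64.  -25.2]
side display1 0.8 [451.1 -11.1 125.6  72.1  23.8]
side deck 0.79 [647.1  -8.7 480.7 182.7  88.2]
side console 0.93 [472.6 345.  121.3  97.8  -1.8]
side console 0.83 [281.6 255.1 111.1 105.2  13.8]
side console 0.44 [678.1 353.2 182.9 109.4 -24.2]
side stored1 0.49 [605.1  21.3 460.7 172.8  88.5]
```

```bash
cat >> h.py <<'E'
def go(x,y,z,yaw=None):
    s=read_state(); M=R.from_quat(np.roll(s["ee_rot"],-1)).as_matrix()
    th=np.degrees(np.arctan2(M[1,0],M[0,0])); d=M.T@(np.array([x,y,z])-s["tcp_pos"])/10
    tilt=np.degrees(np.arccos(-M[2,2]))
    print("t%.1f"%s["t"],"tcp",s["tcp_pos"].round(1),"yaw %.1f tilt %.1f"%(th,tilt),"w %.1f gf %.1f"%(s["width"],s["grasp_force"]),"d_cm",d.round(2),"turn_rad", None if yaw is None else round(np.radians(th-yaw),3))
E
python3 -c "
from h import *
go(408,-26,120,22.5)"
```

```text
t2.4 tcp [ 234.9 -524.9  238.7] yaw 24.1 tilt 0.0 w 88.2 gf 0.0 d_cm [ 36.18 -38.46  11.87] turn_rad 0.028
```

Emit:
apply_moves(
  commands=[
    [-1,3.6,-3.8,0,0],
    [-1,3.6,-3.8,0,0],
    [-1,3.6,-3.8,0,0],
    [-1,3.6,-3.8,0,0],
    [-1,3.6,-3.8,0,0],
    [-1,3.6,-3.8,1.2,0],
    [-1,3.6,-3.8,1.2,0],
    [-1,3.6,-3.8,1.2,0],
    [-1,3.6,-3.8,1.2,0],
    [-1,3.6,-3.8,1.2,0.028],
  ],
  squeeze=5,
)

```text
t: 3.4
tcp_pos: [398.9, -57.2, 183.0]
ee_rot: [0.001, 0.981, 0.195, 0.001]
force: [1.1, -0.2, 0.5]
width: 88.3
grasp_force: 0.0
```

Run:
```python
from h import *
go(408,-26,120,22.5)
im,P=snap("wrist","w1.png")
for d in pinpoint("wrist","display1"): print(w(d["location"],P).round(1),round(d["score"],2))
```

```text
t3.4 tcp [398.9 -57.2 183. ] yaw 22.5 tilt 0.1 w 88.3 gf 0.0 d_cm [ 2.03 -2.54  6.29] turn_rad -0.001
[444.2  -6.8   4. ] 0.69
```

View pics/w1.png

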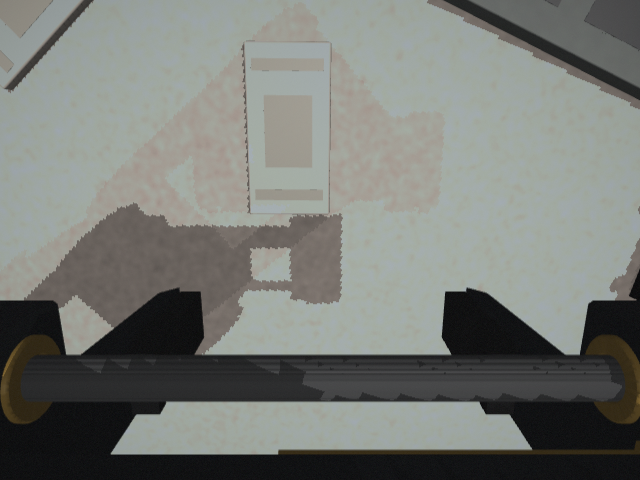

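Run:
```python
from h import *
P=pose("wrist")
for u,v in [(245,42),(331,42),(329,213),(247,213),(288,128)]: print(px2w(u,v,10,P).round(1))
for u,v in [(430,0),(640,105)]: print(px2w(u,v,20,P).round(1),px2w(u,v,0,P).round(1))
go(402,-29,2,22.5)
```

```text
[491.1  43.2  10. ]
[513.8 -10.6  10. ]
[405.  -55.6  10. ]
[381.1   0.9  10. ]
[450.1  -4.6  10. ]
[559.6 -59.9  20. ] [566.1 -62.    0. ]
[ 557.4 -219.9   20. ] [ 563.8 -232.4    0. ]
t3.5 tcp [398.3 -53.2 181.6] yaw 22.9 tilt 0.2 w 88.1 gf 0.0 d_cm [ 1.29 -2.03 17.96] turn_rad 0.008
```

```bash
python3 -c "
from h import *
go(404,-23,3,22.5)"
```

```text
t3.5 tcp [398.3 -53.2 181.6] yaw 22.9 tilt 0.2 w 88.1 gf 0.0 d_cm [ 1.71 -2.5  17.86] turn_rad 0.008
```

Emit:
apply_moves(
  commands=[
    [-1,0.85,-1.25,3,0],
    [-1,0.85,-1.25,4,0],
    [-1,0,0,4,0],
    [-1,0,0,3.5,0],
    [-1,0,0,2,0],
    [-1,0,0,1,0.008],
    [-1,0,0,0,0],
    [0,0,0,0,0],
    [1,0,0,0,0],
    [1,0,0,0,0],
  ],
  squeeze=4,
)

```text
t: 4.5
tcp_pos: [405.6, -29.8, 9.0]
ee_rot: [0.001, 0.982, 0.191, 0.001]
force: [-0.3, -0.1, -0.0]
width: 66.2
grasp_force: 0.0
```

Emit:
apply_moves(
  commands=[
    [1,0,0,0,0],
    [1,0,0,0,0],
    [1,0,0,0,0],
  ],
)

```text
t: 4.8
tcp_pos: [405.2, -29.6, 8.5]
ee_rot: [0.0, 0.982, 0.191, 0.001]
force: [-0.8, 0.5, 4.7]
width: 59.8
grasp_force: 4.0
```

Emit:
apply_moves(
  commands=[
    [-0.55,0,0,0,0],
    [-0.55,0,-0.3,0.3,0],
    [-0.55,0,0,0.3,0],
    [-0.55,0,0,0,0],
    [1,0,0,0,0],
    [1,0,0,0,0],
    [1,0,0,0,0],
  ],
)

```text
t: 5.5
tcp_pos: [403.3, -26.6, 1.8]
ee_rot: [-0.0, 0.982, 0.191, -0.0]
force: [-0.6, 0.7, -1.0]
width: 59.9
grasp_force: 4.0
```

Emit:
apply_moves(
  commands=[
    [1,0,0,-1.5,0],
    [1,0,0,-2,0],
    [1,0,0,-2,0.1],
    [1,0,0,-2,0.11],
    [1,0,0,-2,0.11],
    [1,0,0,-2,0.1],
    [1,0,0,-1,0],
    [1,0,0,0,0],
  ],
)

```text
t: 6.3
tcp_pos: [404.4, -27.0, 128.0]
ee_rot: [0.0, 1.0, -0.016, 0.001]
force: [0.4, 0.3, -1.8]
width: 60.2
grasp_force: 4.0
```

Run:
```python
from h import *
go(404,-23,130,-1.8)
im,P=snap("side","s1.png"); a=im[170:370,220:500]; cv2.imwrite("pics/s1c.png",cv2.resize(a,None,fx=2,fy=2)[:,:,::-1])
```

```text
t6.3 tcp [404.4 -27.  128. ] yaw -1.9 tilt 0.2 w 60.2 gf 4.0 d_cm [-0.05 -0.4  -0.2 ] turn_rad -0.001
```

View pics/s1c.png

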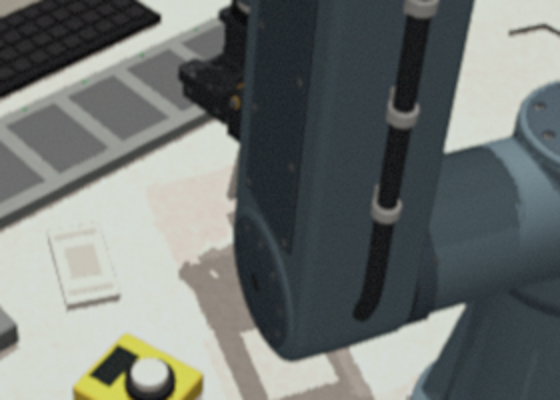

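Run:
```python
from h import *
im,P=snap("scene","c1.png"); a=im[180:400,180:460]; cv2.imwrite("pics/c1c.png",cv2.resize(a,None,fx=2.5,fy=2.5)[:,:,::-1])
```

```text
(no output)
```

View pics/c1c.png

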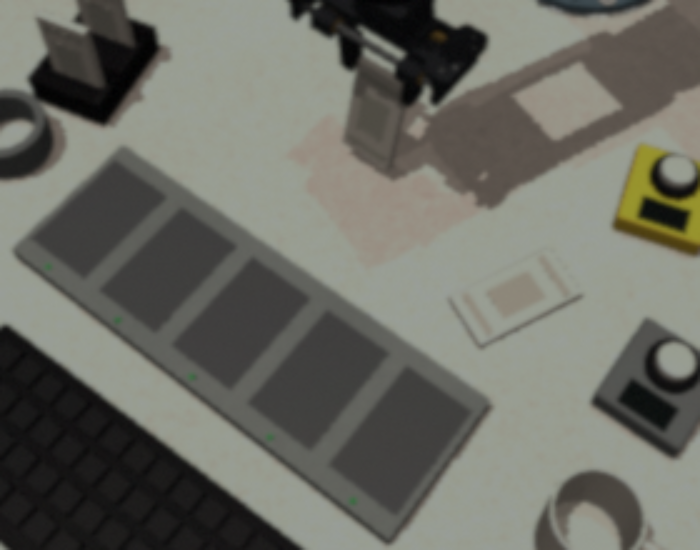

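Emit:
apply_moves(
  commands=[
    [1,1.5,-0.5,0.5,0],
    [1,3,-0.5,0.5,0],
    [1,3,-0.5,0.4,0],
    [1,3,0,0,0],
    [1,2.5,0,0,0],
    [1,1.5,0,0,0],
    [1,0.5,0,0,0],
    [1,0,0,0,0],
    [1,0,0,0,0],
  ],
)

```text
t: 7.3
tcp_pos: [552.5, -16.7, 111.9]
ee_rot: [-0.0, 1.0, -0.017, -0.001]
force: [-0.8, 0.4, -0.7]
width: 60.0
grasp_force: 4.0
```

Emit:
apply_moves(
  commands=[
    [1,1.35,0,0.1,0],
    [1,1.35,0,0.3,0],
    [1,1.3,0,0.4,0],
    [1,1.2,0,0.6,0],
    [1,1.1,0,0.8,0],
    [1,1.0,0,0.9,0],
    [1,0.9,0,1.0,0],
    [1,0.8,0,1.1,0],
    [1,0,0,0,0],
  ],
)

```text
t: 8.2
tcp_pos: [642.6, -20.0, 59.4]
ee_rot: [-0.0, 1.0, -0.018, -0.001]
force: [-1.4, 0.0, -1.2]
width: 59.7
grasp_force: 4.0
```

Emit:
apply_moves(
  commands=[
    [1,0.9,-0.1,0.7,0],
    [1,0.9,-0.1,0.7,0],
    [1,0.9,-0.1,0.7,0],
    [1,0.9,-0.1,0.7,0],
    [1,0.9,0,0.5,0],
    [1,0.7,0,0.3,0],
    [1,0,0,0,0],
  ],
)

```text
t: 8.9
tcp_pos: [696.8, -18.0, 24.3]
ee_rot: [-0.0, 1.0, -0.018, 0.0]
force: [-0.2, 0.7, -0.7]
width: 60.0
grasp_force: 4.0
```

Run:
```python
from h import *
go(695,-14,24,-1.8)
im,P=snap("scene","c2.png"); a=im[180:400,180:460]; cv2.imwrite("pics/c2c.png",cv2.resize(a,None,fx=2.5,fy=2.5)[:,:,::-1])
```

```text
t8.9 tcp [696.8 -18.   24.3] yaw -2.0 tilt 0.0 w 60.0 gf 4.0 d_cm [-0.2  -0.39  0.03] turn_rad -0.004
```

View pics/c2c.png

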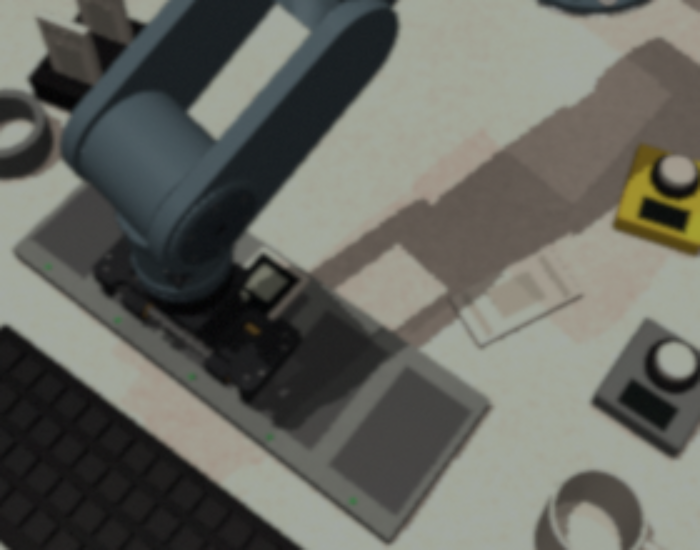

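Emit:
apply_moves(
  commands=[
    [-0.6,0,0,0,0],
    [-0.6,0,0,0,0],
    [-0.6,0,0,-1,0],
    [-0.6,0,0,-4,0],
    [-1,-3,0,-4,0],
    [-1,-5,-3,-4,0.1],
    [-1,-5,-3,-3,0.1],
  ],
)

```text
t: 9.65
tcp_pos: [596.6, 32.8, 169.3]
ee_rot: [0.0, 0.993, -0.12, 0.002]
force: [-0.5, 1.0, 0.8]
width: 88.0
grasp_force: 0.0
```

Run:
```python
from h import *
go(423,205,180,-24.8)
```

```text
t9.7 tcp [596.6  32.8 169.3] yaw -13.8 tilt 0.2 w 88.0 gf 0.0 d_cm [-20.97 -12.58  -1.15] turn_rad 0.192
```

Emit:
apply_moves(
  commands=[
    [-1,-4,-2.5,0,0],
    [-1,-4,-2.5,0,0],
    [-1,-4,-2.5,0,0],
    [-1,-4,-2.5,0,0],
    [-1,-4,-2.5,-1,0],
    [-1,-1,0,0,0.1],
    [-1,0,0,0,0.09],
    [-1,0,0,0,0],
  ],
)

```text
t: 10.45
tcp_pos: [421.4, 204.3, 177.2]
ee_rot: [-0.0, 0.978, -0.211, 0.001]
force: [0.6, 0.5, -0.0]
width: 87.9
grasp_force: 0.0
```

```bash
cat >> h.py <<'E'
def rect(mask,z,P):
    cs,_=cv2.findContours(mask.astype(np.uint8),cv2.RETR_EXTERNAL,cv2.CHAIN_APPROX_NONE)
    c=max(cs,key=cv2.contourArea)[:,0,:]
    X=np.array([px2w(u,v,z,P)[:2] for u,v in c],np.float32)
    (cx,cy),(a,b),t=cv2.minAreaRect(X)
    if a<b: a,b,t=b,a,t+90
    t=(t+90)%180-90
    return np.round([cx,cy,a,b,t],1)
E
python3 - <<'E'
from h import *
go(423,205,180,-24.8)
im,P=snap("wrist","w2.png")
for d in trace("wrist","display1"):
    m=d["pixels"]; print(round(d["score"],2),rect(m,10,P),np.argwhere(m).min(0),np.argwhere(m).max(0))
E
```

```text
t10.4 tcp [421.4 204.3 177.2] yaw -24.3 tilt 0.1 w 87.9 gf 0.0 d_cm [ 0.12 -0.13 -0.28] turn_rad 0.008
0.81 [467.1 184.2 119.7  59.7 -25.8] [ 62 280] [235 367]
0.59 [614.1 336.3  59.1  32.9 -35.1] [0 0] [86 50]
0.52 [454.4 367.8  45.7  40.8 -86.4] [242  82] [296 140]
```

Emit:
apply_moves(
  commands=[
    [-1,0.1,-0.1,3,0.026],
    [-1,0,0,4,0],
    [-1,0,0,4,0],
    [-1,0,0,3,0],
    [-1,0,0,2,0],
    [-1,0,0,1,0],
    [-0.6,0,0,0,0],
    [-0.6,0,0,0,0],
  ],
  squeeze=4,
)

```text
t: 11.35
tcp_pos: [423.8, 204.4, 6.8]
ee_rot: [-0.0, 0.975, -0.224, 0.001]
force: [-0.8, -0.9, 1.1]
width: 74.0
grasp_force: 0.0
```

Run:
```python
from h import *
go(424,205,2,-25.8)
```

```text
t11.3 tcp [423.8 204.4   6.8] yaw -25.8 tilt 0.1 w 74.0 gf 0.0 d_cm [-0.01 -0.07  0.48] turn_rad -0.001
```

Emit:
apply_moves(
  commands=[
    [-0.6,0,0,0.5,0],
    [1,0,0,0,0],
    [1,0,0,0,0],
    [1,0,0,0,0],
    [1,0,0,-1.5,0],
    [1,0,0,-2.5,0],
    [1,0,0,-2.5,-0.1],
    [1,0,0,-2.5,-0.11],
    [1,0,0,-2,-0.11],
    [1,0,0,-1.3,-0.1],
  ],
)

```text
t: 12.35
tcp_pos: [423.4, 204.5, 125.8]
ee_rot: [-0.0, 1.0, -0.013, 0.001]
force: [-0.5, 0.3, -0.6]
width: 60.1
grasp_force: 4.0
```

Run:
```python
from h import *
go(552,120,113,-1.8)
```

```text
t12.3 tcp [423.4 204.5 125.8] yaw -1.5 tilt 0.1 w 60.1 gf 4.0 d_cm [13.08  8.11  1.3 ] turn_rad 0.005
```

Emit:
apply_moves(
  commands=[
    [1,1.5,1,0.5,0.005],
    [1,2.5,2,0.4,0],
    [1,3,2,0.3,0],
    [1,2.5,2,0,0],
    [1,2,1.1,0,0],
    [1,1.4,0,0,0],
    [1,0.5,0,0,0],
    [1,0,0,0,0],
    [1,0,0,0,0],
  ],
)

```text
t: 13.25
tcp_pos: [553.0, 118.7, 111.2]
ee_rot: [0.0, 1.0, -0.018, -0.001]
force: [-0.0, 0.1, -0.3]
width: 59.5
grasp_force: 0.4
```

Emit:
apply_moves(
  commands=[
    [1,1.35,0,0.1,0],
    [1,1.35,0,0.3,0],
    [1,1.3,0,0.4,0],
    [1,1.2,0,0.6,0],
    [1,1.1,0,0.8,0],
    [1,1.0,0,0.9,0],
    [1,0.9,0,1.0,0],
    [1,0.8,0,1.1,0],
    [1,0,0,0,0],
  ],
)

```text
t: 14.15
tcp_pos: [642.8, 115.6, 58.1]
ee_rot: [0.0, 1.0, -0.018, -0.001]
force: [-0.3, -0.2, -1.0]
width: 60.1
grasp_force: 4.0
```

Emit:
apply_moves(
  commands=[
    [1,0.9,0,0.7,0],
    [1,0.9,0,0.7,0],
    [1,0.9,0,0.7,0],
    [1,0.9,0,0.7,0],
    [1,0.9,0,0.5,0],
    [1,0.7,0,0.2,0],
    [1,0,0,0,0],
  ],
)

```text
t: 14.85
tcp_pos: [696.9, 113.3, 24.7]
ee_rot: [0.0, 1.0, -0.018, 0.0]
force: [-0.1, -0.2, -0.1]
width: 60.2
grasp_force: 4.0
```

Run:
```python
from h import *
go(700,115,24,-1.8)
im,P=snap("scene","c3.png"); a=im[180:400,180:460]; cv2.imwrite("pics/c3c.png",cv2.resize(a,None,fx=2.5,fy=2.5)[:,:,::-1])
```

```text
t14.8 tcp [696.9 113.3  24.7] yaw -2.1 tilt 0.0 w 60.2 gf 4.0 d_cm [ 0.3  -0.19  0.07] turn_rad -0.005
```

View pics/c3c.png

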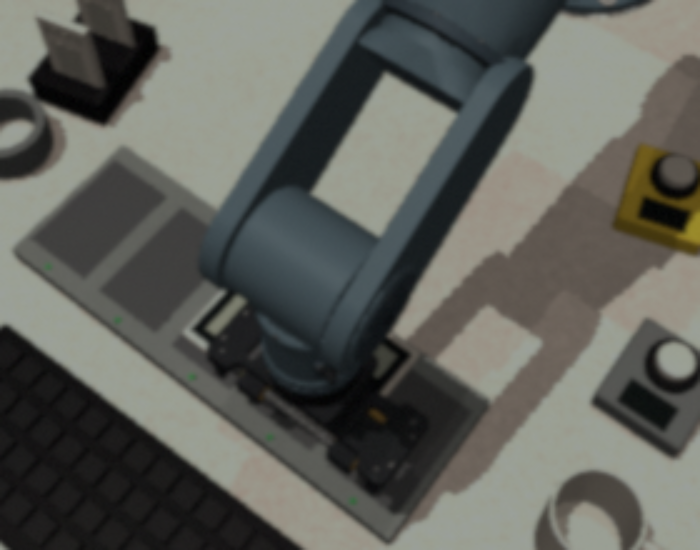

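Emit:
apply_moves(
  commands=[
    [-0.6,0,0,0,0],
    [-0.6,0,0,0,0],
    [-0.6,0,0,-1,0],
    [-0.6,0,0,-4,0],
    [-1,-3,2,-5,0],
    [-1,-3,4,-5,0],
    [-1,-3,4,-5,0],
    [-1,-3,4,-3,0],
    [-1,-3,4,0,0],
    [-1,-3,4,0,0],
  ],
)

```text
t: 15.9
tcp_pos: [536.2, -69.1, 214.6]
ee_rot: [0.001, 1.0, -0.018, 0.002]
force: [1.1, -1.4, 0.1]
width: 88.0
grasp_force: 0.0
```

Emit:
apply_moves(
  commands=[
    [-1,-2,4,0,0],
    [-1,-2,4,0,0],
    [-1,-2,4,0,0],
    [-1,-1,4,0,0],
    [-1,0,4,0,0],
    [-1,0,3,0,0],
    [-1,0,0,0,0],
  ],
)

```text
t: 16.6
tcp_pos: [457.9, -298.9, 213.3]
ee_rot: [0.001, 1.0, -0.02, 0.001]
force: [0.0, 1.0, 0.2]
width: 88.2
grasp_force: 0.0
```

Run:
```python
from h import *
go(440,-345,240,-1.8)
im,P=snap("scene","c4.png")
for l in ["display1","stored1"]:
  for d in trace("scene",l): print(l,round(d["score"],2),rect(d["pixels"],28,P))
```

```text
t16.6 tcp [ 457.9 -298.9  213.3] yaw -2.3 tilt 0.2 w 88.2 gf 0.0 d_cm [-1.6   4.68 -2.66] turn_rad -0.009
display1 0.88 [638.5 -13.7 122.5  63.8  -0.8]
stored1 0.89 [ 439.5 -389.4  119.9   53.3   54. ]
stored1 0.89 [ 505.3 -377.8  128.9   48.6   60.9]
```

Emit:
apply_moves(
  commands=[
    [-1,-0.8,2.3,-1.3,0],
    [-1,-0.8,2.3,-1.3,0],
    [-1,0,0,0,0],
  ],
)

```text
t: 17.05
tcp_pos: [441.1, -342.0, 240.4]
ee_rot: [0.002, 1.0, -0.018, 0.001]
force: [0.4, -0.5, 0.5]
width: 87.9
grasp_force: 0.0
```

Run:
```python
from h import *
go(440,-345,240,-1.8)
im,P=snap("wrist","w3.png")
for l in ["stored1","carrier"]:
  for d in pinpoint("wrist",l): print(l,round(d["score"],2),w(d["location"],P).round(1))
for d in trace("wrist","carrier"): print(round(d["score"],2),rect(d["pixels"],40,P))
im,Q=snap("scene","c5.png")
for d in trace("scene","display1"): print(round(d["score"],2),rect(d["pixels"],28,Q))
```

```text
t17.1 tcp [ 441.1 -342.   240.4] yaw -2.1 tilt 0.2 w 87.9 gf 0.0 d_cm [-0.1   0.3   0.04] turn_rad -0.005
stored1 0.85 [ 473.6 -351.2   64.5]
stored1 0.57 [ 536.  -333.9   68.2]
carrier 0.81 [ 507.9 -345.6   -1.5]
0.91 [ 503.4 -345.   122.6   90.8   11.3]
0.91 [638.5 -14.2 121.2  61.4  -0.9]
0.64 [652.1 139.2 122.4  61.6  -2.3]
0.31 [476.4 346.5 111.9  90.2  -1.2]
```

View pics/w3.png

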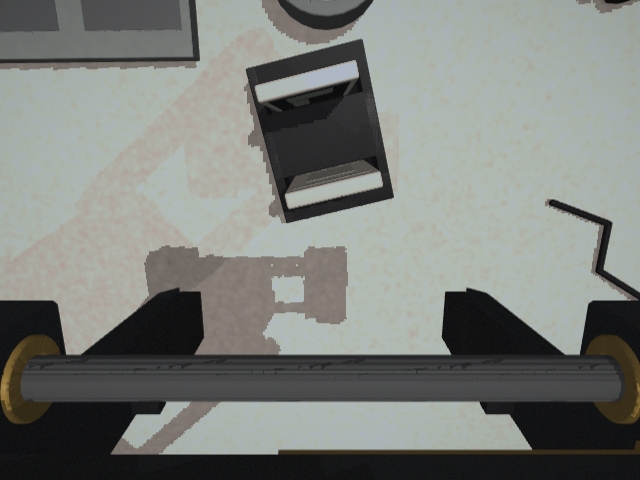

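View pics/c5.png

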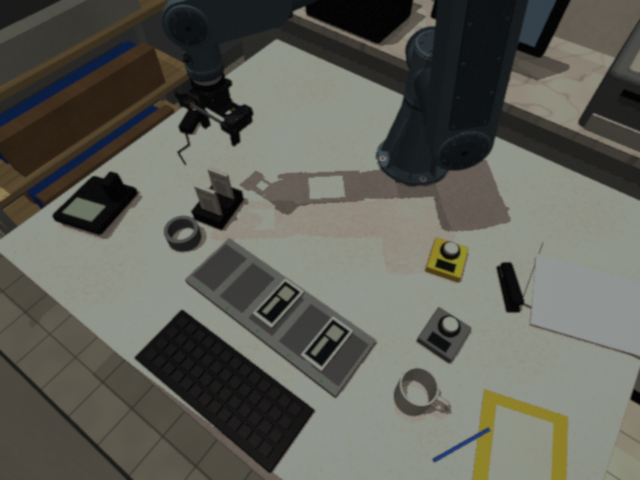

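Run:
```python
from h import *
P=pose("wrist")
for u,v in [(335,190),(285,190),(382,172),(307,83),(255,87),(357,62)]: print(px2w(u,v,126,P).round(1))
go(472,-351,180,11.3)
```

```text
[ 471.4 -347.9  126. ]
[ 472.5 -318.   126. ]
[ 481.1 -376.   126. ]
[ 532.2 -333.9  126. ]
[ 531.1 -304.5  126. ]
[ 542.2 -362.1  126. ]
t17.4 tcp [ 440.9 -339.1  237.4] yaw -2.0 tilt 0.1 w 87.9 gf 0.0 d_cm [3.15 1.08 5.73] turn_rad -0.232
```

Emit:
apply_moves(
  commands=[
    [-1,1,0.5,1,-0.11],
    [-1,1.1,0.5,2,-0.11],
    [-1,1,0,2,0],
    [-1,0,0,0,0],
  ],
  squeeze=8,
)

```text
t: 17.75
tcp_pos: [471.2, -345.9, 184.5]
ee_rot: [-0.003, 0.996, 0.092, -0.002]
force: [-0.6, 0.9, 0.2]
width: 88.1
grasp_force: 0.0
```

Run:
```python
from h import *
go(471.7,-349.5,116,10.5)
```

```text
t17.8 tcp [ 471.2 -345.9  184.5] yaw 10.6 tilt 0.4 w 88.1 gf 0.0 d_cm [0.   0.4  6.85] turn_rad 0.002
```

Emit:
apply_moves(
  commands=[
    [-1,0,0.4,2,0],
    [-1,0,0,2,0],
    [-1,0,0,2,0],
    [-1,0,0,0.8,0],
    [-0.5,0,0,0,0],
    [0,0,0,0,0],
    [1,0,0,0,0],
    [1,0,0,0,0],
    [1,0,0,0,0],
    [1,0,0,0,0],
  ],
)

```text
t: 18.75
tcp_pos: [473.0, -352.7, 121.2]
ee_rot: [0.001, 0.996, 0.092, 0.001]
force: [-0.5, 1.5, 6.2]
width: 59.9
grasp_force: 8.0
```

Emit:
apply_moves(
  commands=[
    [-0.55,0,0,0,0],
    [-0.55,0,0,0.1,0],
    [-0.55,0,0,0,0],
    [-0.55,0,0,0,0],
    [1,0,0,0,0],
    [1,0,0,0,0],
    [1,0,0,0,0],
  ],
)

```text
t: 19.45
tcp_pos: [472.4, -352.2, 118.8]
ee_rot: [-0.0, 0.996, 0.092, -0.0]
force: [-0.5, 0.6, -0.7]
width: 59.8
grasp_force: 8.0
```

Emit:
apply_moves(
  commands=[
    [1,0,0,-1,0],
    [1,0,0,-1.5,0],
    [1,0,0,-1.5,0],
    [1,0,0,-1.5,0],
    [1,0,0,-0.5,0.1],
    [1,0,0,0,0.115],
    [1,0,0,0,0],
  ],
)

```text
t: 20.15
tcp_pos: [472.9, -352.8, 180.8]
ee_rot: [0.001, 1.0, -0.016, 0.001]
force: [0.6, -0.5, -1.9]
width: 59.6
grasp_force: 8.0
```

Run:
```python
from h import *
go(552,-102,122,-1.8)
im,P=snap("scene","c6.png"); a=im[130:350,120:400]; cv2.imwrite("pics/c6c.png",cv2.resize(a,None,fx=2.5,fy=2.5)[:,:,::-1])
```

```text
t20.1 tcp [ 472.9 -352.8  180.8] yaw -1.8 tilt 0.1 w 59.6 gf 8.0 d_cm [  7.09 -25.33   5.85] turn_rad -0.001
```

View pics/c6c.png

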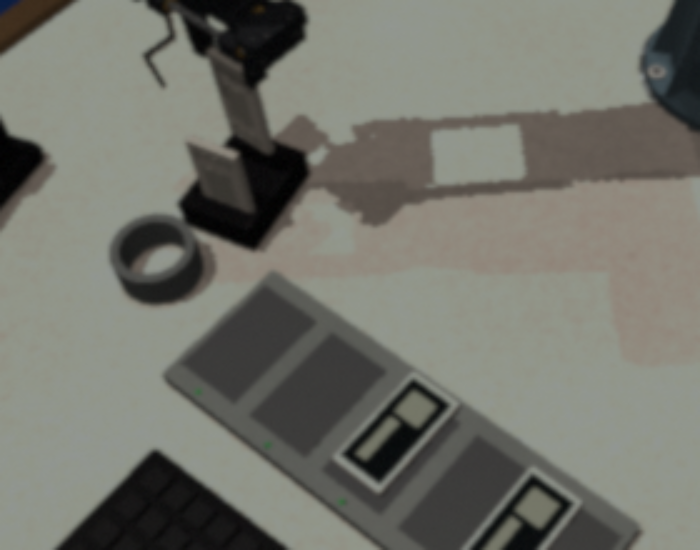

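Emit:
apply_moves(
  commands=[
    [1,0,-2,0,0],
    [1,0,-3.5,0,0],
    [1,0,-4,0,0],
    [1,0.5,-4,0,0],
    [1,1,-4,0.9,0],
    [1,1.5,-3.5,1.5,0],
    [1,1.5,-2.3,1.5,0],
    [1,1.5,-1.5,1.2,0],
    [1,1,-0.5,0.8,0],
    [1,0,0,0,0],
  ],
)

```text
t: 21.2
tcp_pos: [550.2, -100.3, 119.0]
ee_rot: [-0.0, 1.0, -0.014, -0.001]
force: [-1.0, 0.1, -0.9]
width: 59.7
grasp_force: 8.0
```

Emit:
apply_moves(
  commands=[
    [1,0,0,0,0],
    [1,0,0,0,0],
  ],
)

```text
t: 21.4
tcp_pos: [550.1, -102.5, 120.7]
ee_rot: [0.0, 1.0, -0.016, 0.0]
force: [0.1, 0.3, -1.8]
width: 60.0
grasp_force: 8.0
```

Emit:
apply_moves(
  commands=[
    [1,1.4,0,0.1,0],
    [1,1.4,0,0.3,0],
    [1,1.3,0,0.4,0],
    [1,1.2,0,0.6,0],
    [1,1.2,0,0.8,0],
    [1,1.1,0,1.0,0],
    [1,0.9,0,1.1,0],
    [1,0.8,0,1.2,0],
    [1,0,0,0,0],
  ],
  squeeze=6,
)

```text
t: 22.3
tcp_pos: [642.8, -105.5, 64.2]
ee_rot: [-0.0, 1.0, -0.016, -0.001]
force: [0.3, -0.8, -2.0]
width: 59.9
grasp_force: 6.0
```

Emit:
apply_moves(
  commands=[
    [1,0.9,0,0.7,0],
    [1,0.9,0,0.7,0],
    [1,0.9,0,0.7,0],
    [1,0.9,0,0.7,0],
    [1,0.9,0,0.5,0],
    [1,0.6,0,0.3,0],
    [1,0,0,0,0],
  ],
)

```text
t: 23.0
tcp_pos: [695.0, -106.0, 28.4]
ee_rot: [-0.0, 1.0, -0.015, 0.0]
force: [0.3, 1.2, 0.2]
width: 60.1
grasp_force: 6.0
```

Run:
```python
from h import *
go(695,-107,24,-1.8)
im,P=snap("scene","c7.png"); a=im[200:400,160:400]; cv2.imwrite("pics/c7c.png",cv2.resize(a,None,fx=2.5,fy=2.5)[:,:,::-1])
```

```text
t23.0 tcp [ 695.  -106.    28.4] yaw -1.8 tilt 0.0 w 60.1 gf 6.0 d_cm [0.   0.1  0.44] turn_rad 0.0
```

View pics/c7c.png

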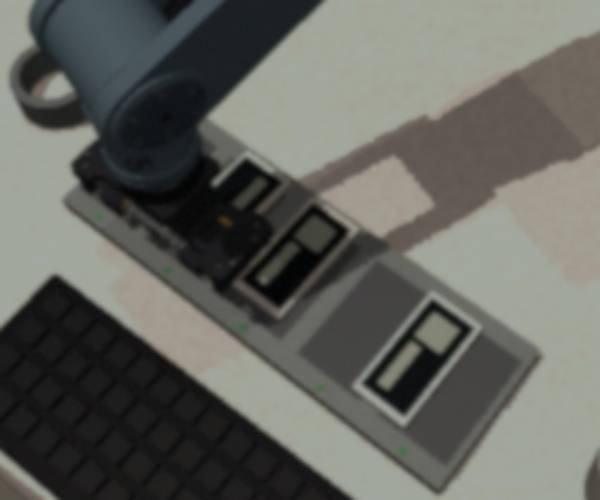

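Emit:
apply_moves(
  commands=[
    [1,0,0,0.3,0],
    [-0.6,0,0,0,0],
    [-0.6,0,0,0,0],
    [-0.6,0,0,-1,0],
    [-0.6,0,0,-4,0],
    [-1,-2.5,3,-4,0],
    [-1,-3,4,-4,0],
    [-1,-3,4,-3,0],
    [-1,-3,4,0,0],
    [-1,-3,4,0,0],
  ],
  squeeze=8,
)

```text
t: 24.05
tcp_pos: [557.1, -275.9, 171.7]
ee_rot: [0.001, 1.0, -0.015, 0.002]
force: [0.5, -1.5, 1.2]
width: 87.9
grasp_force: 0.0
```

Run:
```python
from h import *
go(533.5,-336,190,10.5)
```

```text
t24.1 tcp [ 557.1 -275.9  171.7] yaw -1.7 tilt 0.3 w 87.9 gf 0.0 d_cm [-2.17  6.09 -1.83] turn_rad -0.214
```

Emit:
apply_moves(
  commands=[
    [-1,-1,3,-0.5,0],
    [-1,-1.1,3.1,0,0],
    [-1,0,0,0,-0.107],
    [-1,0,0,0,-0.107],
    [-1,0,0,0,0],
    [-1,0,0,0,0],
  ],
)

```text
t: 24.65
tcp_pos: [534.6, -334.6, 174.5]
ee_rot: [0.0, 0.996, 0.09, 0.0]
force: [0.5, -0.1, -0.3]
width: 87.9
grasp_force: 0.0
```

Run:
```python
from h import *
go(534.5,-338,116,10.5)
```

```text
t24.6 tcp [ 534.6 -334.6  174.5] yaw 10.3 tilt 0.0 w 87.9 gf 0.0 d_cm [-0.07  0.33  5.85] turn_rad -0.003
```

Emit:
apply_moves(
  commands=[
    [-1,0,0.3,2,0],
    [-1,0,0,2,0],
    [-1,0,0,1.4,0],
    [-1,0,0,0.5,0],
    [-0.6,0,0,0,0],
    [-0.6,0,0,0,0],
    [-0.6,0,0,0,0],
  ],
)

```text
t: 25.35
tcp_pos: [535.7, -338.0, 115.9]
ee_rot: [0.001, 0.996, 0.091, 0.001]
force: [1.0, -0.4, 0.2]
width: 70.6
grasp_force: 0.0
```

Emit:
apply_moves(
  commands=[
    [1,0,0,0,0],
    [1,0,0,0,0],
    [1,0,0,0,0],
    [1,0,0,0,0],
  ],
)

```text
t: 25.75
tcp_pos: [535.4, -337.7, 115.4]
ee_rot: [0.0, 0.996, 0.091, 0.0]
force: [-0.7, -0.0, 3.3]
width: 59.9
grasp_force: 8.0
```

Emit:
apply_moves(
  commands=[
    [1,0,0,-1,0],
    [1,0,0,-1.5,0],
    [1,0,0,-1.5,0],
    [1,0,0,-1.5,0],
    [1,0,0,-1,0.1],
    [1,0,0,0,0.112],
    [1,0,0,0,0],
  ],
)

```text
t: 26.45
tcp_pos: [535.5, -338.0, 181.6]
ee_rot: [0.001, 1.0, -0.015, 0.001]
force: [0.1, 0.1, -1.3]
width: 60.0
grasp_force: 8.0
```

Run:
```python
from h import *
go(545,-200,117,-1.8)
```

```text
t26.4 tcp [ 535.5 -338.   181.6] yaw -1.7 tilt 0.1 w 60.0 gf 8.0 d_cm [  0.52 -13.83   6.44] turn_rad 0.001
```

Emit:
apply_moves(
  commands=[
    [1,0,-2,0,0],
    [1,0,-3,0,0],
    [1,0,-3.3,0,0],
    [1,0,-3,0,0],
    [1,0,-2,1,0],
    [1,0.2,-0.5,1.8,0],
    [1,0.3,0,1.8,0],
    [1,0,0,1.2,0],
    [1,0,0,0.6,0],
    [1,0,0,0,0],
  ],
  squeeze=6,
)

```text
t: 27.45
tcp_pos: [543.3, -199.4, 114.6]
ee_rot: [-0.001, 1.0, -0.014, -0.001]
force: [-0.1, -0.2, -2.0]
width: 59.7
grasp_force: 6.0
```

Run:
```python
from h import *
go(545,-200,117,-1.8)
```

```text
t27.4 tcp [ 543.3 -199.4  114.6] yaw -1.7 tilt 0.1 w 59.7 gf 6.0 d_cm [ 0.17  0.05 -0.24] turn_rad 0.002
```

Emit:
apply_moves(
  commands=[
    [1,1.7,0,0.1,0],
    [1,1.4,0,0.2,0],
    [1,1.3,0,0.4,0],
    [1,1.2,0,0.6,0],
    [1,1.2,0,0.8,0],
    [1,1.1,0,0.9,0],
    [1,0.9,0,1.0,0],
    [1,0.8,0,1.2,0],
    [1,0,0,0,0],
  ],
)

```text
t: 28.35
tcp_pos: [639.9, -202.4, 62.3]
ee_rot: [-0.0, 1.0, -0.015, -0.001]
force: [-1.3, -0.4, -1.7]
width: 59.6
grasp_force: 6.0
```

Emit:
apply_moves(
  commands=[
    [1,0.9,0,0.7,0],
    [1,0.9,0,0.7,0],
    [1,0.9,0,0.6,0],
    [1,0.9,0,0.6,0],
    [1,0.9,0,0.5,0],
    [1,0.6,0,0.3,0],
    [1,0,0,0,0],
    [1,0,0,0,0],
  ],
)

```text
t: 29.15
tcp_pos: [691.3, -204.0, 29.8]
ee_rot: [0.0, 1.0, -0.014, 0.0]
force: [0.7, 0.5, 0.5]
width: 60.0
grasp_force: 6.0
```

Run:
```python
from h import *
go(692,-205,24,-1.8)
im,P=snap("scene","c8.png"); a=im[200:400,160:400]; cv2.imwrite("pics/c8c.png",cv2.resize(a,None,fx=2.5,fy=2.5)[:,:,::-1])
```

```text
t29.1 tcp [ 691.3 -204.    29.8] yaw -1.7 tilt 0.0 w 60.0 gf 6.0 d_cm [0.07 0.1  0.58] turn_rad 0.002
```

View pics/c8c.png

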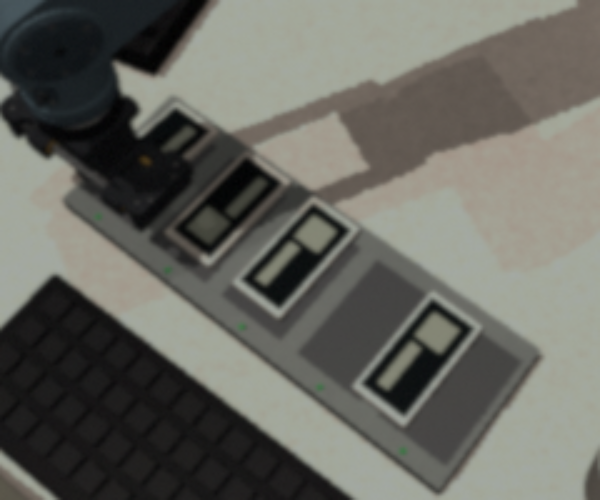

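Emit:
apply_moves(
  commands=[
    [1,0,0,0.5,0],
    [-0.6,0,0,0,0],
    [-0.6,0,0,0,0],
    [-0.6,0,0,-1,0],
    [-0.6,0,0,-4,0],
    [-1,-3,-2,-5,0],
    [-1,-4,-3,-4,0],
    [-1,-4,-4,-3,0],
    [-1,-4,-4,0,0],
    [-1,-4,-4,0,0],
  ],
)

```text
t: 30.2
tcp_pos: [537.3, -57.2, 172.2]
ee_rot: [0.001, 1.0, -0.015, 0.002]
force: [-0.3, 0.1, 0.4]
width: 88.2
grasp_force: 0.0
```

Emit:
apply_moves(
  commands=[
    [1,-2,-4.5,0,0],
    [1,-2,-4.5,0,0],
    [1,-1,-4.5,0,0],
    [1,0,-4.5,0,0],
    [1,0,-4.5,0,0],
    [1,0,-4.5,0,0],
    [1,0,-4,0,0],
    [1,0,-3,0,0],
    [1,0,0,0,0],
  ],
)

```text
t: 31.1
tcp_pos: [497.5, 286.8, 171.1]
ee_rot: [-0.001, 1.0, -0.013, 0.001]
force: [-0.7, -0.2, 0.1]
width: 18.5
grasp_force: 0.0
```

Run:
```python
from h import *
go(440,335,180,-1.8)
im,P=snap("scene","c9.png")
for d in trace("scene","display1")+trace("scene","stored1"): print(round(d["score"],2),rect(d["pixels"],28,P))
im,P=snap("wrist","w9.png")
for d in pinpoint("wrist","start_top"): print(round(d["score"],2),w(d["location"],P).round(1))
```

```text
t31.1 tcp [497.5 286.8 171.1] yaw -1.4 tilt 0.1 w 18.5 gf 0.0 d_cm [-5.87 -4.67 -0.89] turn_rad 0.006
0.95 [639.5 -13.9 123.2  65.3  -1.9]
0.64 [652.1 138.9 125.8  65.3  -1. ]
0.86 [ 634.4 -200.4  124.2   63.9   -2.5]
0.77 [ 637.9 -101.4  123.6   65.    -1.6]
```

Emit:
apply_moves(
  commands=[
    [1,-4,-2.4,0,0],
    [1,-4,-2.4,0,0],
    [1,-1.5,0,0,0],
    [1,0,0,0,0],
  ],
)

```text
t: 31.75
tcp_pos: [402.7, 333.6, 170.0]
ee_rot: [0.0, 1.0, -0.014, -0.0]
force: [-0.1, -0.4, -0.5]
width: 1.0
grasp_force: 0.0
```

Run:
```python
from h import *
go(440,335,180,-1.8)
im,P=snap("wrist","w10.png")
for d in pinpoint("wrist","start_top"): print(round(d["score"],2),w(d["location"],P).round(1))
```

```text
t31.8 tcp [402.7 333.6 170. ] yaw -1.6 tilt 0.0 w 1.0 gf 0.0 d_cm [ 3.73 -0.24 -1.  ] turn_rad 0.003
0.84 [452.1 339.9  51.9]
```

View pics/w10.png

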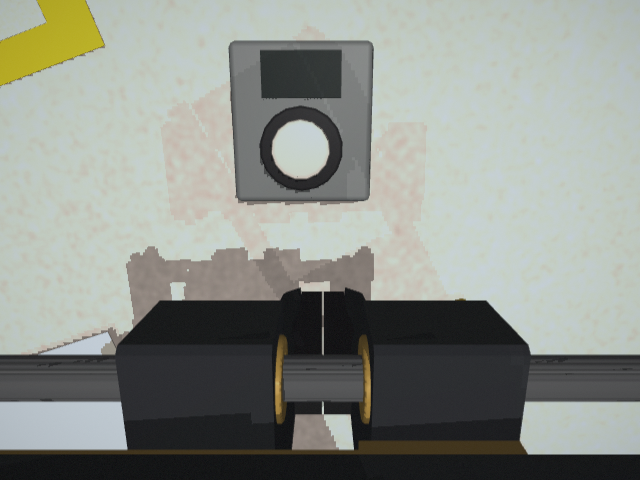

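Run:
```python
from h import *
P=pose("wrist"); print(px2w(300,149,53,P).round(1)); go(454,341,62)
```

```text
[460.4 344.9  53. ]
t31.9 tcp [405.3 333.4 170.5] yaw -1.7 tilt 0.1 w 0.5 gf 0.0 d_cm [ 4.83 -0.9  10.86] turn_rad None
```

Emit:
apply_moves(
  commands=[
    [1,2.6,-0.6,2,0],
    [1,2.5,-0.5,3,0],
    [1,0,0,3,0],
    [1,0,0,2,0],
    [1,0,0,0.8,0],
    [1,0,0,0,0],
    [1,0,0,0,0],
  ],
)

```text
t: 32.55
tcp_pos: [456.8, 343.5, 62.9]
ee_rot: [-0.0, 1.0, -0.015, 0.001]
force: [0.1, -0.6, 0.4]
width: 0.3
grasp_force: 0.0
```

Emit:
apply_moves(
  commands=[
    [1,0,0,0.4,0],
    [1,0,0,0.4,0],
    [1,0,0,0.3,0],
    [1,0,0,0.3,0],
    [1,0,0,0,0],
  ],
)

```text
t: 33.05
tcp_pos: [455.7, 343.9, 48.2]
ee_rot: [-0.0, 1.0, -0.015, 0.0]
force: [0.0, 0.4, 4.0]
width: 0.5
grasp_force: 1.9
```

Pressing; go a little further until the force shows the stop.

Emit:
apply_moves(
  commands=[
    [1,0,0,0.2,0],
    [1,0,0,0.2,0],
    [1,0,0,0.1,0],
    [1,0,0,0,0],
    [1,0,0,0,0],
  ],
)

```text
t: 33.55
tcp_pos: [455.9, 344.0, 46.0]
ee_rot: [0.0, 1.0, -0.014, 0.0]
force: [-9.3, -5.8, 28.0]
width: 0.1
grasp_force: 13.7
```

Emit:
apply_moves(
  commands=[
    [1,0,0,-0.5,0],
    [1,0,0,-2,0],
    [1,0,0,-4,0],
    [1,0,0,-4,0],
    [1,-2,0,-2,0],
    [1,0,0,0,0],
    [1,0,0,0,0],
  ],
)

```text
t: 34.25
tcp_pos: [435.1, 344.2, 167.5]
ee_rot: [0.0, 1.0, -0.014, 0.0]
force: [-0.2, -0.7, -0.8]
width: 0.5
grasp_force: 0.0
```

Run:
```python
from h import *
im,P=snap("scene","c11.png")
for d in trace("scene","display1")+trace("scene","stored1"): print(round(d["score"],2),rect(d["pixels"],28,P))
a=im[180:420,160:480]; cv2.imwrite("pics/c11c.png",cv2.resize(a,None,fx=2.4,fy=2.4)[:,:,::-1])
```

```text
0.73 [ 6.388e+02 -1.380e+01  1.220e+02  6.180e+01 -2.000e-01]
0.63 [653.  139.4 125.   63.3  -1. ]
0.87 [ 635.1 -200.   122.1   64.    -1.7]
0.58 [ 637.1 -101.2  123.3   61.4   -1.7]
```

View pics/c11c.png

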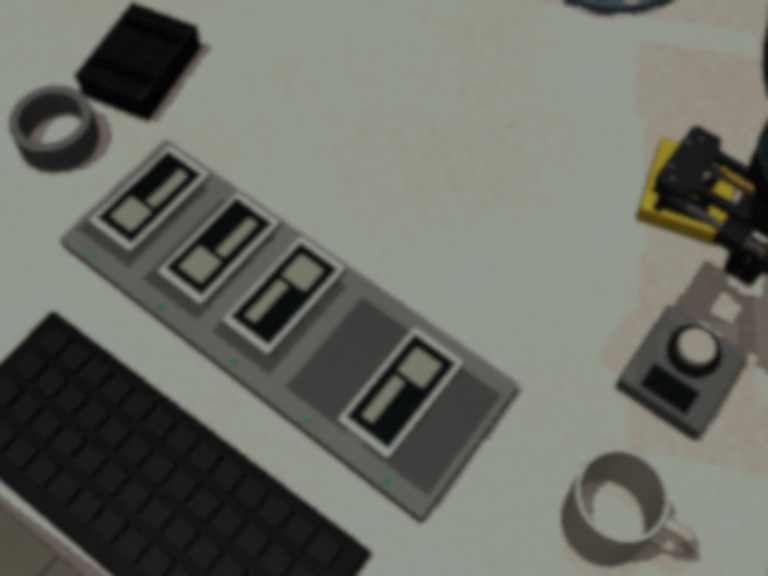

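All four displays lie flat and screen up on the deck, and the button is up again.

```bash
python3 -c "
from cell import *
print(close_job())"
```

```text
the job is handed in; nothing more can be done
None
```

The job is handed in: all four displays that were there (two from the counter, two from the carrier) lie flat and screen up on the deck, and the start button was pressed to its stop and is up again; the hand-in gave back no verdict.

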